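Load the punching jig and hold its guide on the mark

TASK

Get the brass plate ready for punching: lay the cork sheet squarely on the steel block in the grey jig as a separator, then lay the brass plate squarely on the cork, edges parallel to the block's and centred. Then grip the jig's red pull handle, pull the sprung guide out until its yellow pointer stands on the red line of the scale, and finish while still holding it there: do not let go, the spring would take the guide back. Leave the other things on the bench where they are.

Things in the scene. Friction and masses are not known exactly. Their poses are not given: they have to be found in the camera images.
- jig: grey punching jig fixed to the bench, 190 x 90 mm, bed top 22 mm high. Origin: on the bench under the centre of its steel block. x points from the block to the rear end (140 mm away), z up; the guide is pulled along -x. The bed's front face is at x = -50 mm. Beside the block in y all is free: lay things on it with the fingers closing along y
- block_top (a point): centre of the top face of the polished steel block (62 x 62 x 20 mm, fixed on the jig's bed, square to its axes), 42 mm above the bench; axes as the jig's; the cork sheet goes here. Lamp arms stand and hang over the back of the bench and to its far left: swing the arm drawn in, near the robot
- cork_sheet: stiff brown cork square 68 x 68 x 6 mm, 20 g, lying flat on the bench; origin: centre of its underside, x and y along its edges. Any of its four quarter turns is as good. It overhangs the steel block by 3 mm on every side
- brass_plate: brass plate 60 x 60 x 16 mm, about 0.5 kg, lying flat on the bench; origin: centre of its underside, x and y along its edges. Any of its four quarter turns is as good. On the cork its underside is 48 mm and its top 64 mm above the bench
- guide (a joint): slide of the sprung guide, in m: 0 at rest, grows as it is pulled along the jig's -x, to 0.070 at its stop; the pointer is on the red line at 0.055. The spring pulls back with 4.5 N at 0 and about 10 N at the mark, and returns the guide when let go
- pull_handle: red round bar, 14 mm thick, 80 mm long along the jig's y, that pulls the guide. Origin: centre of the bar, 50 mm above the bench, at jig x = -100 mm, y = 0 at rest; axes as the jig's. A 10 mm post under its middle joins it to a rod 12 mm above the bench. Pinch it from above, fingers closing along the jig's x: free for 64 mm either side above 22 mm
- pointer (a point): point under the yellow pointer of the guide, at the scale; it moves with the guide
- mark (a point): the red line on the white scale (fixed to the jig's bed): pointer and mark coincide when the guide is out by 0.055 m
- bush (a point): top of the brass bush on the guide's aluminium bridge, 87 mm above the bench. The bridge is 30 mm wide, underside 72 mm and top 80 mm above the bench, its front edge 10 mm ahead (jig -x) of the bush. At rest the bush is at jig x = +55 mm, at the mark over the centre of the steel block
- findings_tin: round grey tin with rings, 66 x 65 x 37 mm, bystander; origin: centre of its underside
- coral_box: cream box with red coral, 68 x 52 x 26 mm, bystander; origin: centre of its underside
- polka_tray: red tray with a yellow pad, 62 x 85 x 27 mm, bystander; origin: centre of its underside
- glue_bottle: white bottle with a nozzle, 38 x 38 x 107 mm, bystander; origin: centre of its underside
- amber_jar: amber jar with a blue lid, 45 x 45 x 54 mm, bystander; origin: centre of its underside
There are look-alikes about, which are no part of the job. What is meant by the cork_sheet is not green or turquoise, and is the larger of those in its own colour.

How it is judged:
On the way, in this order (a step that is already met when the one before it is completed fails the run):
1. the cork sheet lies squarely on the steel block, let go (horizontal distance between cork_sheet and block_top below 0.008 m and z of cork_sheet in the frame of block_top between -0.0025 and 0.003 m and angle between cork_sheet's own z axis and vertical below 0.06 rad and (angle between the x axis of cork_sheet and the x axis of jig, either way round below 0.17 rad or angle between the x axis of cork_sheet and the y axis of jig, either way round below 0.17 rad) and contact force between the fingers and cork_sheet below 0.05 N and linear speed of cork_sheet below 0.02 m/s), for 0.2 s.
2. the brass plate lies squarely on the cork sheet, let go, with the guide still home (horizontal distance between each of cork_sheet, brass_plate and block_top below 0.008 m and z of cork_sheet in the frame of block_top between -0.0025 and 0.003 m and angle between each of cork_sheet, brass_plate's own z axis and vertical below 0.06 rad and (angle between the x axis of cork_sheet and the x axis of jig, either way round below 0.17 rad or angle between the x axis of cork_sheet and the y axis of jig, either way round below 0.17 rad) and z of brass_plate in the frame of block_top between 0.0035 and 0.009 m and (angle between the x axis of brass_plate and the x axis of jig, either way round below 0.17 rad or angle between the x axis of brass_plate and the y axis of jig, either way round below 0.17 rad) and contact force between the fingers and brass_plate below 0.05 N and linear speed of brass_plate below 0.02 m/s and value of joint guide below 0.01 m), for 0.2 s.
3. the guide is pulled out to the mark by its handle (value of joint guide between 0.051 and 0.059 m and contact force between the fingers and pull_handle above 2 N and velocity of joint guide between -0.01 and 0.01 m/s), for 0.3 s.
At the end, for the whole second after the job is handed in: the guide stands within 4 mm of its mark (joint 0.051 to 0.059 m), still, the fingers pressing on the pull handle with more than 2 N; the cork sheet lies flat on the steel block and the brass plate flat on the cork, untouched by the fingers, each centred within 8 mm and square within 0.17 rad (all of step 1 and all of step 3 and horizontal distance between brass_plate and block_top below 0.008 m and z of brass_plate in the frame of block_top between 0.0035 and 0.009 m and angle between brass_plate's own z axis and vertical below 0.06 rad and (angle between the x axis of brass_plate and the x axis of jig, either way round below 0.17 rad or angle between the x axis of brass_plate and the y axis of jig, either way round below 0.17 rad) and contact force between the fingers and brass_plate below 0.05 N and linear speed of brass_plate below 0.02 m/s); the arm keeps its last pose, push and grip.
It fails at once if the findings tin is pushed away (more than 30 mm) or tipped (distance of findings_tin from where it was at the start of the episode above 0.03 m or angle between findings_tin's own z axis and vertical above 0.5 rad).
It fails at once if the coral box is pushed away (more than 30 mm) or tipped (distance of coral_box from where it was at the start of the episode above 0.03 m or angle between coral_box's own z axis and vertical above 0.5 rad).
It fails at once if the polka tray is pushed away (more than 30 mm) or tipped (distance of polka_tray from where it was at the start of the episode above 0.03 m or angle between polka_tray's own z axis and vertical above 0.5 rad).
It fails at once if the glue bottle is pushed away (more than 30 mm) or tipped (distance of glue_bottle from where it was at the start of the episode above 0.03 m or angle between glue_bottle's own z axis and vertical above 0.5 rad).
It fails at once if the amber jar is pushed away (more than 30 mm) or tipped (distance of amber_jar from where it was at the start of the episode above 0.03 m or angle between amber_jar's own z axis and vertical above 0.5 rad).
It also fails if it takes over 69 s, if anything falls off the work surface, if the arm or the gripper's body presses on something with over 40 N, if the wrist force passes 120 N, or if a joint passes its speed limit or range.

ROBOT

A 6-joint arm with a two-finger parallel gripper is mounted at the origin on a cart in front of the work surface, level with it; the furniture and walls round the work are solid. World frame = base frame: x ahead of the robot, y to its left, z up, the work surface at z = 0. Lengths are in m, angles in rad, forces in N, time in s.
With the tool pointing down it reaches from about 0.375 to 0.925 m from the base axis. Payload 5.7 kg.
Tool frame: the origin (TCP) lies between the finger pads; the fingertips stand 22 mm ahead of it and the grasp point (between the pads) lies 3 mm ahead of it; z points along the fingers, y is the line along which they close (so a half turn about z gives the same grasp; the last joint's range is limited). The gripper opens to 88 mm and grips with 3 to 60 N. Pads are 20 mm wide; open, the fingers measure 115 mm over their backs; the gripper's body (75 mm by 178 mm) begins 61 mm behind the grasp point.
Start: joints at [1.147, 0.359, 1.51, -0, 1.272, -0.115], TCP at [0.182, 0.572, 0.245] pointing down, gripper open.
Joint ranges: [-2.97, 2.97], [-1.01, 2.36], [0.21, 2.38], [-0.96, 4.11], [0.2, 2.71], [-2.98, 2.98]. Speed limits (rad/s): [2.39, 2.39, 3.14, 3.14, 3.14, 3.14].

INTERFACE

Orientations are given as a unit quaternion [x, y, z, w].
In Python, from plant import state, optics, close_job, search_frame, cut_out, landmark_of gives the robot as it stands.
- The arm moves only by the tool jog_arm, never from a script. Its argument "targets" is a list of rows, each an object of numbers: "dx", "dy", "dz": the shift along the tool's x, y, z in m; "ax", "ay", "az": the turn, a rotation vector about the tool's x, y, z in degrees; "claw": the closure, from 0 (fully open) to 1 (shut). A call has 1 to 10 rows; each row is the pose to reach, as a shift and turn from the pose commanded when the call began, along the tool's axes at that moment; what a row does not reach only later rows make up. A row lasts 1/12 s, in which the tool goes at most 41.7 mm and 7.16 degrees, less where a joint would pass 70% of its speed; a pose out of reach is approached as far as the arm can. A call with a gripper value outside its range is refused whole. The fingers move at their own pace and stop on an object; the grip force is fixed at half the most. Time passes only in rows, so rows that repeat a pose let the fingers close. It gives the time, the measured TCP pose, the force, the opening and the grip force at its end, in the units of the state.
- state(): the state, without advancing time (a new reading comes with each control period).
- optics.camera(name): name is "scene" or "top" or "wrist"; returns (picture, depth): 420x560x3 uint8, blue, green, red; 420x560 float32, m along the optical axis (not along the pixel's ray), 0 where there is no reading.
- optics.camera_info(name): a dict with "camera_matrix" (3x3 intrinsics, pixels), "extrinsics" (4x4, takes a point from world to camera coordinates); the wrist camera has in their place "hand_eye" (4x4, takes a point from camera to tool coordinates, whose origin is the TCP and whose axes are the flange's). Camera axes: x right, y down, z forward; pixel columns grow to the right and rows downward; lengths in m; the calibration is good to about 2 mm. A picture is of the moment at which its call begins: read the wrist's pose just before it. camera_info takes no time and is no camera call.
- close_job(): hands the job in; it is judged then, once.
Trained networks look in the newest picture that a camera, given by its name, has taken for a name from the list of things; names that differ only in an ending like _2 or _b are one class to them, and where a whole thing is asked for, a point or a joint stands for the part that bears it (a point fixed in the world has none). Each returns a list of dicts, best first, with "conf" (0 to 1); they miss things now and then, are a little off and sometimes report something else, mostly with a low value. They report only what shows in the picture. A call takes as long as a camera call. They do not tell look-alikes from the thing itself.
- search_frame(camera, name): "pixel" ([column, row] in pixels, amid what is visible of it).
- cut_out(camera, name): "pixels" (420x560 bool, what is visible of it) and "pixel" ([column, row] in pixels, amid what is visible of it).
- landmark_of(camera, name): "pixel" ([column, row] in pixels: a listed point, or the origin of a listed thing).
The state is a dict: "t": time; "qpos": joint angles; "qvel": joint speeds; "tau": joint torques, N m; "tcp_pos": TCP position; "orientation": TCP orientation; "wrist_force": force on the tool from outside, world axes, zero at the start; "torque": the same for the moment, N m; "finger_gap": opening from 0.0 (shut) to 1.0 (fully open); "grasp_force": force on a finger pad.
Only numpy, scipy, OpenCV 4.12 (cv2) and the standard library are available. Lean on these libraries where they do the work, as an engineer would, in place of code of your own. Each camera call takes 0.05 s, during which the arm holds its last target. There are 200 camera calls.

## Working session

There is one attempt and no reset: what is moved stays moved. The work goes in short steps, Python scripts to look and compute and a tool call to move; the robot and the scene stay as the last step left them, time stands still between calls to the robot, and variables do not carry over. Pictures are saved under pics/ and viewed, at most 10 in all, crops included, and the job is handed in when it is done.

Besides the shell and the picture viewer there is one more tool, called after "Request:" by a JSON object that holds its "api" and its "payload". jog_arm: Moves the arm, as the interface text tells. Its arguments: {"type":"object","properties":{"targets":{"type":"array","items":{"type":"object","properties":{"dx":{"type":"number"},"dy":{"type":"number"},"dz":{"type":"number"},"ax":{"type":"number"},"ay":{"type":"number"},"az":{"type":"number"},"claw":{"type":"number"}}}}},"required":["targets"]}

```bash
mkdir -p pics; ls; cat > h.py <<'E'
import numpy as np, cv2
from scipy.spatial.transform import Rotation as R
from plant import state, optics, close_job, search_frame, cut_out, landmark_of
def setup(cam):
    s=state(); pic,d=optics.camera(cam); i=optics.camera_info(cam); K=np.array(i["camera_matrix"])
    if cam=="wrist":
        T=np.eye(4); T[:3,:3]=R.from_quat(s["orientation"]).as_matrix(); T[:3,3]=s["tcp_pos"]; C=T@np.array(i["hand_eye"])
    else: C=np.linalg.inv(np.array(i["extrinsics"]))
    return pic,d,K,C
def cloud(d,K,C):
    v,u=np.mgrid[:d.shape[0],:d.shape[1]]
    p=np.stack([(u-K[0,2])/K[0,0]*d,(v-K[1,2])/K[1,1]*d,d],-1)
    return p@C[:3,:3].T+C[:3,3]
def onplane(px,z,K,C):
    r=C[:3,:3]@np.linalg.solve(K,[px[0],px[1],1.]); return C[:3,3]+r*(z-C[2,3])/r[2]
E
python3 - <<'E'
from h import *
s=state(); print(s["t"],s["tcp_pos"],s["orientation"],s["finger_gap"])
pp=[]
for c in("scene","top"):
    pic,d,K,C=setup(c); cv2.imwrite(f"pics/{c}0.png",pic); print(c,C.round(2).tolist())
    P=cloud(d,K,C)
    for n in("jig","cork_sheet","brass_plate"):
        for r in cut_out(c,n)[:4]:
            m=r["pixels"]&(d>0); q=P[m]
            print(n,round(r["conf"],2),np.round(r["pixel"]),m.sum(),np.median(q,0).round(3) if len(q) else None)
    for n,z in(("bush",.087),("pull_handle",.05),("block_top",.042),("jig",0)):
        for r in landmark_of(c,n)[:2]: print(n,round(r["conf"],2),np.round(r["pixel"]),onplane(r["pixel"],z,K,C).round(3))
E
```

```text
pics
0.0 [0.18211038 0.57100991 0.2438222 ] [ 1.53802181e-01  9.88101231e-01 -8.88966675e-04 -2.37711260e-04] 1.0005257800945333
scene [[-0.87, -0.25, 0.42, -0.02], [-0.49, 0.48, -0.73, 1.17], [-0.01, -0.84, -0.54, 0.86], [0.0, 0.0, 0.0, 1.0]]
jig 0.83 [290. 218.] 1262 [0.562 0.096 0.023]
cork_sheet 0.82 [215. 284.] 271 [0.601 0.409 0.006]
cork_sheet 0.65 [218. 341.] 294 [0.491 0.565 0.005]
cork_sheet 0.62 [251. 307.] 620 [0.482 0.441 0.006]
cork_sheet 0.57 [273. 348.] 724 [0.367 0.535 0.007]
brass_plate 0.66 [262. 268.] 417 [0.529 0.304 0.016]
bush 0.64 [292. 197.] [0.569 0.052 0.087]
pull_handle 0.83 [317. 190.] [ 0.546 -0.081  0.05 ]
block_top 0.66 [292. 198.] [ 0.6   -0.008  0.042]
block_top 0.63 [301. 202.] [0.562 0.003 0.042]
jig 0.75 [303. 214.] [0.557 0.001 0.   ]
top [[0.01, -0.98, 0.19, 0.31], [-1.0, -0.01, 0.0, 0.14], [0.0, -0.19, -0.98, 1.34], [0.0, 0.0, 0.0, 1.0]]
jig 0.9 [297. 212.] 1948 [0.561 0.07  0.023]
cork_sheet 0.83 [130. 279.] 569 [0.369 0.532 0.006]
cork_sheet 0.71 [123. 234.] 222 [0.49  0.566 0.004]
cork_sheet 0.57 [169. 244.] 556 [0.48  0.436 0.006]
cork_sheet 0.47 [299. 213.] 1887 [0.56  0.07  0.023]
brass_plate 0.96 [216. 225.] 463 [0.53  0.297 0.016]
bush 0.73 [297. 206.] [0.571 0.074 0.087]
pull_handle 0.6 [356. 215.] [ 0.553 -0.092  0.05 ]
block_top 0.65 [315. 212.] [0.562 0.02  0.042]
jig 0.55 [315. 214.] [0.566 0.016 0.   ]
jig 0.51 [324. 143.] [ 0.78  -0.013  0.   ]
```

```bash
python3 -c "
import cv2
for c,(x0,x1,y0,y1) in dict(top=(60,460,90,390),scene=(120,420,140,400)).items():
    a=cv2.imread(f'pics/{c}0.png')[y0:y1,x0:x1]; cv2.imwrite(f'pics/{c}0c.png',cv2.resize(a,None,fx=2,fy=2,interpolation=3))"
```

```text
(no output)
```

View pics/top0c.png

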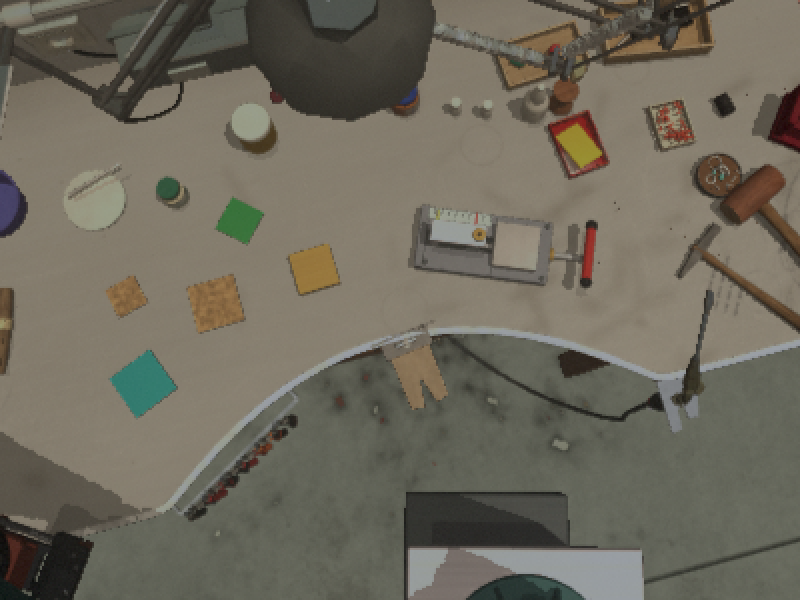

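View pics/scene0c.png

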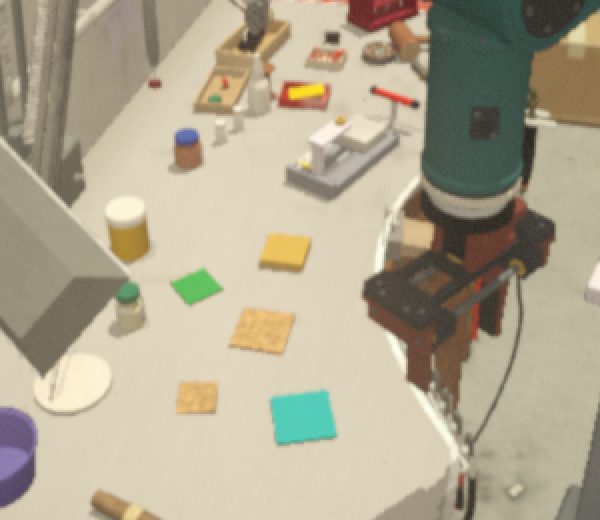

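The top view shows the brown cork at crop (216,303), with a smaller brown look-alike at (127,296). The brass is at (315,269), the block at (517,246), the handle at (589,253), and the jig's rear points to world +y. Next I'll fit the poses.

```bash
cat >> h.py <<'E'
def rect(mask,z,K,C):
    m=max(cv2.findContours(mask.astype(np.uint8),cv2.RETR_EXTERNAL,cv2.CHAIN_APPROX_NONE)[0],key=cv2.contourArea)[:,0]
    w=np.array([onplane(p,z,K,C)[:2] for p in m])
    (c,s,a)=cv2.minAreaRect((w*1000).astype(np.float32)); return np.array(c)/1000,s,a
def go(x,y,z,yaw):
    """shift/turn in tool axes to pose pointing down with tool y axis at world angle yaw (deg), mod 180"""
    s=state(); M=R.from_quat(s["orientation"])
    best=None
    for k in(-180,0,180):
        t=np.deg2rad(yaw+k); Y=np.array([np.cos(t),np.sin(t),0]); Z=np.array([0,0,-1.]); G=R.from_matrix(np.c_[np.cross(Y,Z),Y,Z])
        r=(M.inv()*G).as_rotvec(degrees=True)
        if best is None or np.linalg.norm(r)<np.linalg.norm(best): best=r
    d=M.inv().apply(np.array([x,y,z])-s["tcp_pos"])
    print("go d",d.round(4),"a",best.round(1),"from",np.round(s["tcp_pos"],4),"j6",round(s["qpos"][5],2))
E
python3 - <<'E'
from h import *
pic,d,K,C=setup("top"); P=cloud(d,K,C)
def fit(name,n,z):
    for r in cut_out("top",n)[:4]: print(name,round(r["conf"],2),np.round(r["pixel"]),rect(r["pixels"],z,K,C))
fit("cork","cork_sheet",.006); fit("brass","brass_plate",.016); fit("handle","pull_handle",.052)
# block from depth
m=(abs(P[...,2]-.042)<.008)&(abs(P[...,0]-.56)<.06)&(abs(P[...,1]-.01)<.06)
n,l,st,ce=cv2.connectedComponentsWithStats(m.astype(np.uint8))
for i in range(1,n):
    if st[i,4]>60: q=P[l==i]; print("block",st[i,4],np.median(q,0).round(3),cv2.minAreaRect((q[:,:2]*1000).astype(np.float32)))
m=(abs(P[...,2]-.022)<.006)&(abs(P[...,0]-.56)<.1)&(abs(P[...,1]-.06)<.14)
q=P[m];print("bed",len(q),cv2.minAreaRect((q[:,:2]*1000).astype(np.float32)))
go(.48,.42,.20,90)
E
```

```text
cork 0.8 [169. 244.] (array([0.4811731 , 0.43805875]), (66.29576873779297, 67.67675018310547), 16.44515037536621)
cork 0.69 [123. 235.] (array([0.49021115, 0.56442645]), (43.21467590332031, 44.44987869262695), 35.59928894042969)
cork 0.51 [179. 200.] (array([0.60208734, 0.40774503]), (51.568321228027344, 49.32339859008789), 63.89486312866211)
cork 0.32 [352. 161.] (array([ 0.72052881, -0.08434541]), (91.4533462524414, 67.82161712646484), 22.620145797729492)
brass 0.67 [216. 223.] (array([0.52997845, 0.29774561]), (58.54039764404297, 59.39820098876953), 17.836091995239258)
handle 0.84 [299. 208.] (array([0.57495325, 0.09039622]), (84.75226593017578, 35.767066955566406), 85.99510192871094)
block 492 [0.56  0.012 0.042] ((560.9174194335938, 12.562932968139648), (62.19298553466797, 63.43790817260742), 82.83059692382812)
bed 1082 ((563.7007446289062, 36.590126037597656), (231.22210693359375, 91.07763671875), 82.66270446777344)
go d [-0.3296 -0.0539  0.0446] a [ -0.    0.  -17.7] from [0.1823 0.5716 0.2446] j6 -0.12
```

```bash
python3 -c "
from h import *
go(.481,.438,.2,16.4)"
```

```text
go d [-0.3251 -0.0365  0.0446] a [-0.   0.  55.9] from [0.1823 0.5716 0.2446] j6 -0.12
```

Request:
{"api": "jog_arm", "payload": {"targets": [{"dx":-0.325,"dy":-0.0365,"dz":0.0446,"az":55.9},{"dx":-0.325,"dy":-0.0365,"dz":0.0446,"az":55.9},{"dx":-0.325,"dy":-0.0365,"dz":0.0446,"az":55.9},{"dx":-0.325,"dy":-0.0365,"dz":0.0446,"az":55.9},{"dx":-0.325,"dy":-0.0365,"dz":0.0446,"az":55.9},{"dx":-0.325,"dy":-0.0365,"dz":0.0446,"az":55.9},{"dx":-0.325,"dy":-0.0365,"dz":0.0446,"az":55.9},{"dx":-0.325,"dy":-0.0365,"dz":0.0446,"az":55.9},{"dx":-0.325,"dy":-0.0365,"dz":0.0446,"az":55.9},{"dx":-0.325,"dy":-0.0365,"dz":0.0446,"az":55.9}]}}

```text
schema error: expected keys dx, dy, dz, ax, ay, az, claw
```

```bash
cat > look.py <<'E'
from h import *
import sys
n,z=sys.argv[1],float(sys.argv[2])
pic,d,K,C=setup("wrist"); cv2.imwrite(f"pics/w_{sys.argv[3]}.png",pic); P=cloud(d,K,C)
for r in cut_out("wrist",n)[:3]:
    m=r["pixels"]&(d>0); e=cv2.erode(m.astype(np.uint8),np.ones((7,7)))>0
    print(round(r["conf"],2),np.round(r["pixel"]),"z",np.median(P[e][:,2]).round(4) if e.any() else None,rect(r["pixels"],z,K,C))
s=state(); print(s["t"],np.round(s["tcp_pos"],4),s["finger_gap"])
E
python3 look.py cork_sheet .006 cork1
```

```text
0.62 [297. 336.] z 0.0064 (array([0.39068359, 0.52125177]), (81.68111419677734, 41.92888641357422), 72.30073547363281)
1.1 [0.1823 0.5716 0.2446] 1.0030162467603887
```

All keys are required.

Request:
{"api": "jog_arm", "payload": {"targets": [{"dx":-0.325,"dy":-0.0365,"dz":0.0446,"ax":0,"ay":0,"az":55.9,"claw":0},{"dx":-0.325,"dy":-0.0365,"dz":0.0446,"ax":0,"ay":0,"az":55.9,"claw":0},{"dx":-0.325,"dy":-0.0365,"dz":0.0446,"ax":0,"ay":0,"az":55.9,"claw":0},{"dx":-0.325,"dy":-0.0365,"dz":0.0446,"ax":0,"ay":0,"az":55.9,"claw":0},{"dx":-0.325,"dy":-0.0365,"dz":0.0446,"ax":0,"ay":0,"az":55.9,"claw":0},{"dx":-0.325,"dy":-0.0365,"dz":0.0446,"ax":0,"ay":0,"az":55.9,"claw":0},{"dx":-0.325,"dy":-0.0365,"dz":0.0446,"ax":0,"ay":0,"az":55.9,"claw":0},{"dx":-0.325,"dy":-0.0365,"dz":0.0446,"ax":0,"ay":0,"az":55.9,"claw":0},{"dx":-0.325,"dy":-0.0365,"dz":0.0446,"ax":0,"ay":0,"az":55.9,"claw":0},{"dx":-0.325,"dy":-0.0365,"dz":0.0446,"ax":0,"ay":0,"az":55.9,"claw":0}]}}

```text
t: 1.93
tcp_pos: [0.4826, 0.4368, 0.1994]
orientation: [0.6, 0.8, -0.0, -0.0]
wrist_force: [0.1, -0.4, 0.3]
finger_gap: 1.002
grasp_force: 0.0
```

```bash
python3 look.py cork_sheet .006 cork2; python3 -c "
from h import *
go(.481,.438,.12,16.4)"
```

```text
0.87 [327.  68.] z 0.0048 (array([0.49048846, 0.56602008]), (45.1481819152832, 45.575218200683594), 31.16402244567871)
0.86 [375. 232.] z 0.0052 (array([0.60108972, 0.41030927]), (52.912147521972656, 53.3822135925293), 64.4327392578125)
0.66 [278. 189.] z 0.0067 (array([0.48068762, 0.43838623]), (68.82582092285156, 68.06468200683594), 17.387859344482422)
2.0333 [0.4802 0.4381 0.1999] 1.0019359413706954
go d [-0.0004  0.0009  0.0799] a [-0.1 -0.   0.1] from [0.4802 0.4381 0.1999] j6 0.35
```

Request:
{"api": "jog_arm", "payload": {"targets": [{"dx":0,"dy":0.0005,"dz":0.04,"ax":0,"ay":0,"az":-0.8,"claw":0},{"dx":0,"dy":0.0005,"dz":0.08,"ax":0,"ay":0,"az":-0.8,"claw":0},{"dx":0,"dy":0.0005,"dz":0.12,"ax":0,"ay":0,"az":-0.8,"claw":0},{"dx":0,"dy":0.0005,"dz":0.15,"ax":0,"ay":0,"az":-0.8,"claw":0},{"dx":0,"dy":0.0005,"dz":0.165,"ax":0,"ay":0,"az":-0.8,"claw":0},{"dx":0,"dy":0.0005,"dz":0.173,"ax":0,"ay":0,"az":-0.8,"claw":0},{"dx":0,"dy":0.0005,"dz":0.176,"ax":0,"ay":0,"az":-0.8,"claw":0},{"dx":0,"dy":0.0005,"dz":0.176,"ax":0,"ay":0,"az":-0.8,"claw":0}]}}

```text
t: 2.7
tcp_pos: [0.4807, 0.439, 0.0243]
orientation: [0.593, 0.805, 0.0, -0.0]
wrist_force: [0.0, -0.4, -0.2]
finger_gap: 0.999
grasp_force: 0.0
```

Request:
{"api": "jog_arm", "payload": {"targets": [{"dx":0,"dy":0,"dz":0,"ax":0,"ay":0,"az":0,"claw":0.5},{"dx":0,"dy":0,"dz":0,"ax":0,"ay":0,"az":0,"claw":0.5},{"dx":0,"dy":0,"dz":0,"ax":0,"ay":0,"az":0,"claw":0.5},{"dx":0,"dy":0,"dz":0,"ax":0,"ay":0,"az":0,"claw":0.5},{"dx":0,"dy":0,"dz":0,"ax":0,"ay":0,"az":0,"claw":0.5},{"dx":0,"dy":0,"dz":0,"ax":0,"ay":0,"az":0,"claw":0.5}]}}

```text
t: 3.2
tcp_pos: [0.482, 0.4387, 0.0253]
orientation: [0.593, 0.805, 0.001, 0.0]
wrist_force: [-0.7, 0.1, 6.4]
finger_gap: 0.761
grasp_force: 30.0
```

Request:
{"api": "jog_arm", "payload": {"targets": [{"dx":0,"dy":0,"dz":-0.02,"ax":0,"ay":0,"az":0,"claw":0.5},{"dx":0,"dy":0,"dz":-0.05,"ax":0,"ay":0,"az":0,"claw":0.5},{"dx":0,"dy":0,"dz":-0.09,"ax":0,"ay":0,"az":0,"claw":0.5},{"dx":0,"dy":0,"dz":-0.13,"ax":0,"ay":0,"az":0,"claw":0.5},{"dx":0,"dy":0,"dz":-0.15,"ax":0,"ay":0,"az":0,"claw":0.5},{"dx":0,"dy":0,"dz":-0.15,"ax":0,"ay":0,"az":0,"claw":0.5}]}}

```text
t: 3.7
tcp_pos: [0.4844, 0.4403, 0.1804]
orientation: [0.593, 0.805, 0.005, 0.002]
wrist_force: [0.1, 0.6, 0.7]
finger_gap: 0.767
grasp_force: 30.0
```

```bash
python3 -c "
from h import *
go(.561,.0126,.175,-7.2); s=state(); print(s['finger_gap'],s['grasp_force'],s['qpos'])"
```

```text
go d [-0.4312 -0.0533  0.0034] a [ 0.5 -0.3 24.4] from [0.4844 0.4403 0.1804] j6 0.33
0.7669357515758947 29.99982386827469 [ 6.32319397e-01  4.88948665e-01  1.46526742e+00 -3.69321153e-05
  1.17684237e+00  3.32157405e-01]
```

Request:
{"api": "jog_arm", "payload": {"targets": [{"dx":-0.035,"dy":-0.005,"dz":0,"ax":0,"ay":0,"az":2,"claw":0.5},{"dx":-0.075,"dy":-0.01,"dz":0,"ax":0,"ay":0,"az":4,"claw":0.5},{"dx":-0.115,"dy":-0.015,"dz":0,"ax":0,"ay":0,"az":7,"claw":0.5},{"dx":-0.155,"dy":-0.02,"dz":0,"ax":0,"ay":0,"az":9,"claw":0.5},{"dx":-0.195,"dy":-0.025,"dz":0,"ax":0,"ay":0,"az":12,"claw":0.5},{"dx":-0.235,"dy":-0.03,"dz":0,"ax":0,"ay":0,"az":15,"claw":0.5},{"dx":-0.275,"dy":-0.035,"dz":0,"ax":0,"ay":0,"az":18,"claw":0.5},{"dx":-0.31,"dy":-0.04,"dz":0,"ax":0,"ay":0,"az":20,"claw":0.5},{"dx":-0.33,"dy":-0.043,"dz":0,"ax":0,"ay":0,"az":24,"claw":0.5},{"dx":-0.33,"dy":-0.043,"dz":0,"ax":0,"ay":0,"az":24,"claw":0.5}]}}

```text
t: 4.53
tcp_pos: [0.538, 0.1062, 0.1732]
orientation: [0.75, 0.661, -0.001, 0.0]
wrist_force: [-0.0, -0.1, -0.8]
finger_gap: 0.764
grasp_force: 30.0
```

```bash
python3 - <<'E'
from h import *
pic,d,K,C=setup("wrist"); cv2.imwrite("pics/w_j.png",pic); P=cloud(d,K,C)
m=(abs(P[...,2]-.042)<.005)&(abs(P[...,0]-.56)<.06)&(abs(P[...,1]-.01)<.06)
n,l,st,ce=cv2.connectedComponentsWithStats(m.astype(np.uint8))
for i in range(1,n):
    if st[i,4]>200: q=P[l==i]; print("block",st[i],np.median(q,0).round(3),cv2.minAreaRect((q[:,:2]*1000).astype(np.float32)))
for r in cut_out("wrist","cork_sheet")[:3]:print(round(r["conf"],2),np.round(r["pixel"]),r["pixels"].sum(), np.nanmedian(P[r["pixels"]][:,2]))
go(.561,.0126,.12,-7.2)
E
```

```text
0.72 [279. 243.] 12542 0.1545623533259614
go d [-0.0935  0.0351  0.0533] a [-0.1 -0.   0.3] from [0.5374 0.1096 0.1733] j6 0.19
```

View pics/w_j.png

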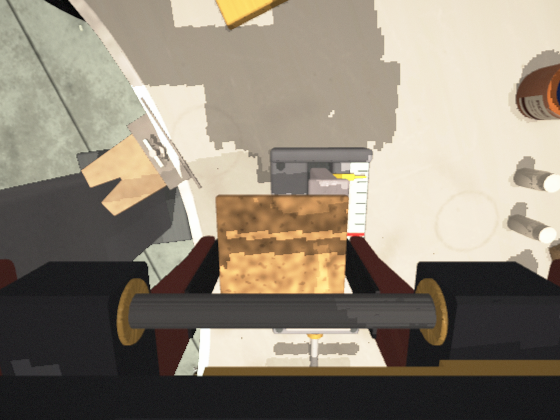

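The cork is in the fingers at (280,243), parallel to the jig. The jig's rear edge is at row 150 and the red line at (355,234). I'll check the cork's offset and the jig against this view.

```bash
python3 - <<'E'
from h import *
s=state(); pic,d,K,C=setup("wrist"); P=cloud(d,K,C)
m=(P[...,2]>.012)&(P[...,2]<.035)&(abs(P[...,0]-.57)<.1)&(P[...,1]>.07)&(P[...,1]<.2)
a=np.deg2rad(82.8); X=np.array([np.cos(a),np.sin(a)]);Y=np.array([-X[1],X[0]])
q=P[m][:,:2]-[.561,.0126]; u=q@X; v=q@Y
print("bed rear",np.percentile(u,[95,99,99.8]).round(4),"sides",np.percentile(v,[.5,2,98,99.5]).round(4))
M=R.from_quat(s["orientation"])
r=cut_out("wrist","cork_sheet")[0]; k=r["pixels"]&(abs(P[...,2]-.155)<.012)
t=M.inv().apply(P[k]-s["tcp_pos"]); print("cork tool x",np.percentile(t[:,0],[1,50,99]).round(4),"y",np.percentile(t[:,1],[1,99]).round(4),"z",np.percentile(t[:,2],[5,50,95]).round(4), np.polyfit(t[:,0],t[:,2],1).round(4))
for n in("mark","pointer"):
    for o in landmark_of("wrist",n)[:1]: print(n,o["conf"],o["pixel"],P[int(o["pixel"][1]),int(o["pixel"][0])])
E
```

```text
bed rear [0.1396 0.1405 0.1406] sides [-0.0448 -0.0436  0.0427  0.0439]
cork tool x [-0.0189  0.0092  0.0341] y [-0.0319  0.034 ] z [0.0177 0.0187 0.0197] [0.003  0.0186]
mark 0.61 [349.3, 239.0] [0.57468686 0.11658833 0.1549868 ]
pointer 0.84 [352.0, 182.0] [0.60279888 0.12318769 0.02991769]
```

Request:
{"api": "jog_arm", "payload": {"targets": [{"dx":-0.035,"dy":0.013,"dz":0,"ax":0,"ay":0,"az":0.3,"claw":0.5},{"dx":-0.07,"dy":0.025,"dz":0,"ax":0,"ay":0,"az":0.3,"claw":0.5},{"dx":-0.0935,"dy":0.034,"dz":0,"ax":0,"ay":0,"az":0.3,"claw":0.5},{"dx":-0.0935,"dy":0.034,"dz":0,"ax":0,"ay":0,"az":0.3,"claw":0.5},{"dx":-0.0935,"dy":0.034,"dz":0.03,"ax":0,"ay":0,"az":0.3,"claw":0.5},{"dx":-0.0935,"dy":0.034,"dz":0.06,"ax":0,"ay":0,"az":0.3,"claw":0.5},{"dx":-0.0935,"dy":0.034,"dz":0.08,"ax":0,"ay":0,"az":0.3,"claw":0.5},{"dx":-0.0935,"dy":0.034,"dz":0.095,"ax":0,"ay":0,"az":0.3,"claw":0.5},{"dx":-0.0935,"dy":0.034,"dz":0.1,"ax":0,"ay":0,"az":0.3,"claw":0.5},{"dx":-0.0935,"dy":0.034,"dz":0.1,"ax":0,"ay":0,"az":0.3,"claw":0.5}]}}

```text
t: 5.67
tcp_pos: [0.5594, 0.0148, 0.0728]
orientation: [0.749, 0.663, -0.001, -0.001]
wrist_force: [-0.2, 0.9, -0.3]
finger_gap: 0.768
grasp_force: 30.0
```

```bash
python3 -c "
from h import *
go(.560,.0126,.067,-7.2); s=state(); print(s['wrist_force'])"
```

```text
go d [-0.0021  0.0009  0.0058] a [-0.2 -0.   0.2] from [0.5594 0.0148 0.0728] j6 0.02
[-0.24792435  0.90688478 -0.2833069 ]
```

Request:
{"api": "jog_arm", "payload": {"targets": [{"dx":-0.002,"dy":0.0005,"dz":0.003,"ax":0,"ay":0,"az":0,"claw":0.5},{"dx":-0.002,"dy":0.0005,"dz":0.005,"ax":0,"ay":0,"az":0,"claw":0.5},{"dx":-0.002,"dy":0.0005,"dz":0.0055,"ax":0,"ay":0,"az":0,"claw":0.5},{"dx":-0.002,"dy":0.0005,"dz":0.006,"ax":0,"ay":0,"az":0,"claw":0.5}]}}

```text
t: 6.0
tcp_pos: [0.5614, 0.0113, 0.0688]
orientation: [0.749, 0.662, 0.0, 0.001]
wrist_force: [0.0, 0.1, -0.2]
finger_gap: 0.768
grasp_force: 30.0
```

Request:
{"api": "jog_arm", "payload": {"targets": [{"dx":0,"dy":0,"dz":0.001,"ax":0,"ay":0,"az":0,"claw":0.5},{"dx":0,"dy":0,"dz":0.002,"ax":0,"ay":0,"az":0,"claw":0.5},{"dx":0,"dy":0,"dz":0.002,"ax":0,"ay":0,"az":0,"claw":0.5}]}}

```text
t: 6.25
tcp_pos: [0.5613, 0.0112, 0.0673]
orientation: [0.75, 0.662, 0.0, 0.0]
wrist_force: [-1.6, 0.4, 9.8]
finger_gap: 0.767
grasp_force: 30.0
```

Contact. Releasing and rising.

Request:
{"api": "jog_arm", "payload": {"targets": [{"dx":0,"dy":0,"dz":-0.0005,"ax":0,"ay":0,"az":0,"claw":0.0},{"dx":0,"dy":0,"dz":-0.0005,"ax":0,"ay":0,"az":0,"claw":0.0},{"dx":0,"dy":0,"dz":-0.0005,"ax":0,"ay":0,"az":0,"claw":0.0},{"dx":0,"dy":0,"dz":-0.0005,"ax":0,"ay":0,"az":0,"claw":0.0},{"dx":0,"dy":0,"dz":-0.0005,"ax":0,"ay":0,"az":0,"claw":0.0},{"dx":0,"dy":0,"dz":-0.03,"ax":0,"ay":0,"az":0,"claw":0.0},{"dx":0,"dy":0,"dz":-0.07,"ax":0,"ay":0,"az":0,"claw":0.0},{"dx":0,"dy":0,"dz":-0.11,"ax":0,"ay":0,"az":0,"claw":0.0},{"dx":0,"dy":0,"dz":-0.13,"ax":0,"ay":0,"az":0,"claw":0.0},{"dx":0,"dy":0,"dz":-0.13,"ax":0,"ay":0,"az":0,"claw":0.0}]}}

```text
t: 7.08
tcp_pos: [0.5643, 0.0111, 0.2012]
orientation: [0.749, 0.662, 0.003, 0.003]
wrist_force: [1.2, 0.2, 0.1]
finger_gap: 0.999
grasp_force: 0.0
```

```bash
python3 look.py cork_sheet .048 cork3; python3 -c "
from h import *
go(.531,.298,.2,17.8)"
```

```text
0.83 [276. 199.] z 0.0487 (array([0.5620788 , 0.01159659]), (69.9928970336914, 67.973388671875), 82.74655151367188)
7.1833 [0.5612 0.0113 0.1966] 0.9985113805052542
go d [ 0.2808 -0.0654 -0.0035] a [  0.1   0.  -24.9] from [0.5612 0.0113 0.1966] j6 0.02
```

Request:
{"api": "jog_arm", "payload": {"targets": [{"dx":0.04,"dy":-0.009,"dz":0,"ax":0,"ay":0,"az":-3,"claw":0},{"dx":0.08,"dy":-0.018,"dz":0,"ax":0,"ay":0,"az":-7,"claw":0},{"dx":0.12,"dy":-0.028,"dz":0,"ax":0,"ay":0,"az":-11,"claw":0},{"dx":0.16,"dy":-0.037,"dz":0,"ax":0,"ay":0,"az":-15,"claw":0},{"dx":0.2,"dy":-0.046,"dz":0,"ax":0,"ay":0,"az":-19,"claw":0},{"dx":0.24,"dy":-0.055,"dz":0,"ax":0,"ay":0,"az":-23,"claw":0},{"dx":0.27,"dy":-0.063,"dz":0,"ax":0,"ay":0,"az":-25,"claw":0},{"dx":0.281,"dy":-0.0654,"dz":0,"ax":0,"ay":0,"az":-25,"claw":0},{"dx":0.281,"dy":-0.0654,"dz":0,"ax":0,"ay":0,"az":-25,"claw":0},{"dx":0.281,"dy":-0.0654,"dz":0,"ax":0,"ay":0,"az":-25,"claw":0}]}}

```text
t: 8.02
tcp_pos: [0.5297, 0.2975, 0.1943]
orientation: [0.588, 0.809, -0.002, -0.0]
wrist_force: [-0.1, 0.1, -0.5]
finger_gap: 0.995
grasp_force: 0.0
```

```bash
python3 look.py brass_plate .016 brass; python3 -c "
from h import *
go(.530,.298,.028,17.8)"
```

```text
0.94 [284. 198.] z 0.0167 (array([0.53077197, 0.29992212]), (59.84109878540039, 59.67747116088867), 17.967023849487305)
8.1167 [0.5304 0.2964 0.1951] 0.9992950811428608
go d [0.0018 0.0005 0.1671] a [-0.1  0.1  0. ] from [0.5304 0.2964 0.1951] j6 0.09
```

Request:
{"api": "jog_arm", "payload": {"targets": [{"dx":0.0035,"dy":0.001,"dz":0.04,"ax":0,"ay":0,"az":0,"claw":0},{"dx":0.0035,"dy":0.001,"dz":0.08,"ax":0,"ay":0,"az":0,"claw":0},{"dx":0.0035,"dy":0.001,"dz":0.12,"ax":0,"ay":0,"az":0,"claw":0},{"dx":0.0035,"dy":0.001,"dz":0.15,"ax":0,"ay":0,"az":0,"claw":0},{"dx":0.0035,"dy":0.001,"dz":0.162,"ax":0,"ay":0,"az":0,"claw":0},{"dx":0.0035,"dy":0.001,"dz":0.167,"ax":0,"ay":0,"az":0,"claw":0},{"dx":0.0035,"dy":0.001,"dz":0.167,"ax":0,"ay":0,"az":0,"claw":0}]}}

```text
t: 8.7
tcp_pos: [0.5307, 0.3007, 0.0287]
orientation: [0.589, 0.808, -0.001, -0.0]
wrist_force: [0.1, 0.1, 1.1]
finger_gap: 0.997
grasp_force: 0.0
```

Request:
{"api": "jog_arm", "payload": {"targets": [{"dx":0,"dy":0,"dz":0,"ax":0,"ay":0,"az":0,"claw":0.6},{"dx":0,"dy":0,"dz":0,"ax":0,"ay":0,"az":0,"claw":0.6},{"dx":0,"dy":0,"dz":0,"ax":0,"ay":0,"az":0,"claw":0.6},{"dx":0,"dy":0,"dz":0,"ax":0,"ay":0,"az":0,"claw":0.6},{"dx":0,"dy":0,"dz":0,"ax":0,"ay":0,"az":0,"claw":0.6},{"dx":0,"dy":0,"dz":0,"ax":0,"ay":0,"az":0,"claw":0.6}]}}

```text
t: 9.2
tcp_pos: [0.5298, 0.3018, 0.0301]
orientation: [0.588, 0.809, -0.0, -0.0]
wrist_force: [-3.0, -1.0, 7.2]
finger_gap: 0.68
grasp_force: 30.0
```

Request:
{"api": "jog_arm", "payload": {"targets": [{"dx":0,"dy":0,"dz":-0.02,"ax":0,"ay":0,"az":0,"claw":0.6},{"dx":0,"dy":0,"dz":-0.05,"ax":0,"ay":0,"az":0,"claw":0.6},{"dx":0,"dy":0,"dz":-0.09,"ax":0,"ay":0,"az":0,"claw":0.6},{"dx":0,"dy":0,"dz":-0.13,"ax":0,"ay":0,"az":0,"claw":0.6},{"dx":0,"dy":0,"dz":-0.15,"ax":0,"ay":0,"az":0,"claw":0.6},{"dx":0,"dy":0,"dz":-0.15,"ax":0,"ay":0,"az":0,"claw":0.6}]}}

```text
t: 9.7
tcp_pos: [0.5336, 0.3034, 0.1845]
orientation: [0.588, 0.809, 0.004, 0.003]
wrist_force: [0.5, -0.7, -3.8]
finger_gap: 0.681
grasp_force: 30.0
```

```bash
python3 - <<'E'
from h import *
s=state(); pic,d,K,C=setup("wrist"); P=cloud(d,K,C)
M=R.from_quat(s["orientation"])
r=cut_out("wrist","brass_plate")[0]; k=r["pixels"]&(abs(P[...,2]-s["tcp_pos"][2]+.018)<.02)
t=M.inv().apply(P[k]-s["tcp_pos"]); print("tool x",np.percentile(t[:,0],[1,50,99]).round(4),"y",np.percentile(t[:,1],[1,99]).round(4),"z",np.percentile(t[:,2],[5,50,95]).round(4), np.polyfit(t[:,0],t[:,2],1).round(4))
go(.561,.0126,.16,-7.2)
E
```

```text
tool x [-0.0167  0.0074  0.0267] y [-0.0277  0.0301] z [0.0125 0.0135 0.0172] [0.052  0.0135]
go d [-0.2847 -0.0598  0.0189] a [ 0.  -0.  25.1] from [0.5303 0.3019 0.1789] j6 0.09
```

Request:
{"api": "jog_arm", "payload": {"targets": [{"dx":-0.035,"dy":-0.007,"dz":0,"ax":0,"ay":0,"az":2,"claw":0.6},{"dx":-0.07,"dy":-0.015,"dz":0,"ax":0,"ay":0,"az":6,"claw":0.6},{"dx":-0.11,"dy":-0.023,"dz":0,"ax":0,"ay":0,"az":10,"claw":0.6},{"dx":-0.15,"dy":-0.032,"dz":0,"ax":0,"ay":0,"az":14,"claw":0.6},{"dx":-0.19,"dy":-0.04,"dz":0,"ax":0,"ay":0,"az":18,"claw":0.6},{"dx":-0.23,"dy":-0.048,"dz":0,"ax":0,"ay":0,"az":22,"claw":0.6},{"dx":-0.26,"dy":-0.055,"dz":0,"ax":0,"ay":0,"az":25,"claw":0.6},{"dx":-0.282,"dy":-0.0595,"dz":0,"ax":0,"ay":0,"az":25.1,"claw":0.6},{"dx":-0.282,"dy":-0.0595,"dz":0,"ax":0,"ay":0,"az":25.1,"claw":0.6},{"dx":-0.282,"dy":-0.0595,"dz":0,"ax":0,"ay":0,"az":25.1,"claw":0.6}]}}

```text
t: 10.63
tcp_pos: [0.5587, 0.0142, 0.1762]
orientation: [0.751, 0.66, -0.002, -0.002]
wrist_force: [-0.3, 0.1, -3.2]
finger_gap: 0.678
grasp_force: 30.0
```

```bash
python3 look.py brass_plate .16 brass2; python3 -c "
from h import *
go(.5605,.015,.0775,-7.2)"
```

```text
0.96 [284. 254.] z 0.1629 (array([0.56029718, 0.02008389]), (48.01784896850586, 60.78030776977539), 82.85519409179688)
0.39 [522.   5.] z 0.0218 (array([0.6777417 , 0.11836457]), (4.616482734680176, 21.86215591430664), 82.52552795410156)
10.7333 [0.559  0.0159 0.177 ] 0.6782260471157741
go d [-0.0007  0.002   0.0995] a [-0.2 -0.   0. ] from [0.559  0.0159 0.177 ] j6 0.03
```

View pics/w_brass2.png

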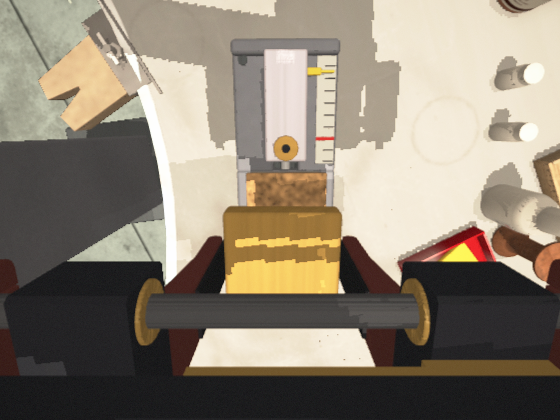

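The plate is parallel to the jig, about 2 mm left of the cork's middle (column 282 against 287). Correcting that and lowering.

Request:
{"api": "jog_arm", "payload": {"targets": [{"dx":-0.0007,"dy":0.002,"dz":0.03,"ax":0,"ay":0,"az":0,"claw":0.6},{"dx":-0.0007,"dy":0.002,"dz":0.06,"ax":0,"ay":0,"az":0,"claw":0.6},{"dx":-0.0007,"dy":0.002,"dz":0.08,"ax":0,"ay":0,"az":0,"claw":0.6},{"dx":-0.0007,"dy":0.002,"dz":0.09,"ax":0,"ay":0,"az":0,"claw":0.6},{"dx":-0.0007,"dy":0.002,"dz":0.095,"ax":0,"ay":0,"az":0,"claw":0.6},{"dx":-0.0007,"dy":0.002,"dz":0.095,"ax":0,"ay":0,"az":0,"claw":0.6}]}}

```text
t: 11.23
tcp_pos: [0.5617, 0.0152, 0.083]
orientation: [0.75, 0.662, -0.001, -0.001]
wrist_force: [-0.0, 0.4, -3.2]
finger_gap: 0.678
grasp_force: 30.0
```

Request:
{"api": "jog_arm", "payload": {"targets": [{"dx":0,"dy":0,"dz":0.0015,"ax":0,"ay":0,"az":0,"claw":0.6},{"dx":0,"dy":0,"dz":0.003,"ax":0,"ay":0,"az":0,"claw":0.6},{"dx":0,"dy":0,"dz":0.003,"ax":0,"ay":0,"az":0,"claw":0.6}]}}

```text
t: 11.48
tcp_pos: [0.5634, 0.0143, 0.082]
orientation: [0.75, 0.661, 0.001, 0.001]
wrist_force: [0.3, -0.1, -4.1]
finger_gap: 0.678
grasp_force: 30.0
```

Request:
{"api": "jog_arm", "payload": {"targets": [{"dx":0,"dy":-0.001,"dz":0.0015,"ax":0,"ay":0,"az":0,"claw":0.6},{"dx":0,"dy":-0.001,"dz":0.003,"ax":0,"ay":0,"az":0,"claw":0.6},{"dx":0,"dy":-0.001,"dz":0.003,"ax":0,"ay":0,"az":0,"claw":0.6},{"dx":0,"dy":-0.001,"dz":0.003,"ax":0,"ay":0,"az":0,"claw":0.6}]}}

```text
t: 11.82
tcp_pos: [0.5615, 0.0144, 0.0782]
orientation: [0.75, 0.661, -0.0, 0.0]
wrist_force: [0.0, -0.2, -3.9]
finger_gap: 0.677
grasp_force: 30.0
```

Request:
{"api": "jog_arm", "payload": {"targets": [{"dx":0,"dy":0,"dz":0.001,"ax":0,"ay":0,"az":0,"claw":0.6},{"dx":0,"dy":0,"dz":0.002,"ax":0,"ay":0,"az":0,"claw":0.6},{"dx":0,"dy":0,"dz":0.002,"ax":0,"ay":0,"az":0,"claw":0.6}]}}

```text
t: 12.07
tcp_pos: [0.5616, 0.0144, 0.078]
orientation: [0.75, 0.661, 0.0, 0.0]
wrist_force: [-4.9, -0.3, 16.4]
finger_gap: 0.681
grasp_force: 30.0
```

Contact. Letting go and rising.

Request:
{"api": "jog_arm", "payload": {"targets": [{"dx":0,"dy":0,"dz":-0.001,"ax":0,"ay":0,"az":0,"claw":0.6},{"dx":0,"dy":0,"dz":-0.001,"ax":0,"ay":0,"az":0,"claw":0},{"dx":0,"dy":0,"dz":-0.001,"ax":0,"ay":0,"az":0,"claw":0.0},{"dx":0,"dy":0,"dz":-0.001,"ax":0,"ay":0,"az":0,"claw":0.0},{"dx":0,"dy":0,"dz":-0.001,"ax":0,"ay":0,"az":0,"claw":0.0},{"dx":0,"dy":0,"dz":-0.001,"ax":0,"ay":0,"az":0,"claw":0.0},{"dx":0,"dy":0,"dz":-0.04,"ax":0,"ay":0,"az":0,"claw":0.0},{"dx":0,"dy":0,"dz":-0.08,"ax":0,"ay":0,"az":0,"claw":0.0},{"dx":0,"dy":0,"dz":-0.12,"ax":0,"ay":0,"az":0,"claw":0.0},{"dx":0,"dy":0,"dz":-0.12,"ax":0,"ay":0,"az":0,"claw":0.0}]}}

```text
t: 12.9
tcp_pos: [0.5664, 0.0141, 0.2035]
orientation: [0.75, 0.661, 0.004, 0.005]
wrist_force: [1.9, 0.6, 0.1]
finger_gap: 1.002
grasp_force: 0.0
```

```bash
python3 look.py brass_plate .064 brass3; python3 - <<'E'
from h import *
a=np.deg2rad(82.8); X=np.array([np.cos(a),np.sin(a)]); print((np.array([.561,.0126])-.1*X).round(4))
go(*(np.array([.561,.0126])-.1*X),.16,82.8)
print(state()["qpos"].round(2))
pic,d,K,C=setup("top"); P=cloud(d,K,C)
m=(P[...,2]>.042)&(P[...,2]<.07)&(abs(P[...,0]-.55)<.07)&(abs(P[...,1]+.087)<.03); q=P[m]; print(len(q),q[:,2].max() if len(q) else 0, cv2.minAreaRect((q[:,:2]*1000).astype(np.float32)) if len(q) else 0)
E
```

```text
0.74 [277. 210.] z 0.0647 (array([0.56210419, 0.01273262]), (60.01206970214844, 59.054744720458984), 82.58393096923828)
13.0 [0.563  0.0143 0.1979] 1.0026281889282302
[ 0.5485 -0.0866]
go d [-0.1019 -0.0019  0.0379] a [  0.2   0.2 -90. ] from [0.563  0.0143 0.1979] j6 0.03
[-0.1   0.35  1.65 -0.    1.14  0.03]
175 0.06348521088773729 ((548.745849609375, -86.44631958007812), (14.872974395751953, 94.4379653930664), 82.75482940673828)
```

View pics/w_brass3.png

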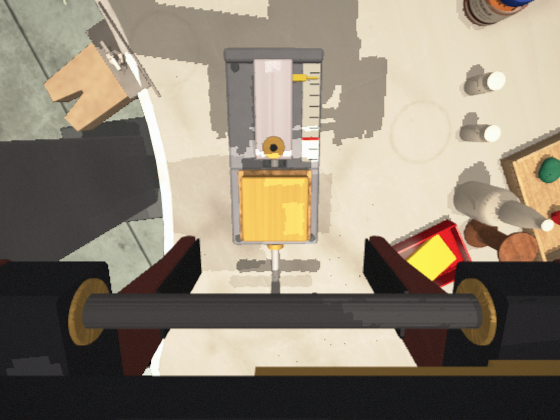

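The brass lies centred and square on the cork at (275,207), and the pointer is still at rest. Now to the handle.

Request:
{"api": "jog_arm", "payload": {"targets": [{"dx":-0.02,"dy":0,"dz":0,"ax":0,"ay":0,"az":-7,"claw":0},{"dx":-0.04,"dy":0,"dz":0,"ax":0,"ay":0,"az":-14,"claw":0},{"dx":-0.06,"dy":0,"dz":0,"ax":0,"ay":0,"az":-21,"claw":0},{"dx":-0.08,"dy":0,"dz":0,"ax":0,"ay":0,"az":-28,"claw":0},{"dx":-0.1,"dy":0,"dz":0,"ax":0,"ay":0,"az":-35,"claw":0},{"dx":-0.102,"dy":-0.002,"dz":0,"ax":0,"ay":0,"az":-42,"claw":0},{"dx":-0.102,"dy":-0.002,"dz":0,"ax":0,"ay":0,"az":-49,"claw":0},{"dx":-0.102,"dy":-0.002,"dz":0,"ax":0,"ay":0,"az":-56,"claw":0},{"dx":-0.102,"dy":-0.002,"dz":0,"ax":0,"ay":0,"az":-63,"claw":0},{"dx":-0.102,"dy":-0.002,"dz":0,"ax":0,"ay":0,"az":-70,"claw":0}]}}

```text
t: 13.88
tcp_pos: [0.5452, -0.0862, 0.1937]
orientation: [0.232, 0.973, 0.0, -0.002]
wrist_force: [0.4, -0.3, 0.2]
finger_gap: 0.998
grasp_force: 0.0
```

Request:
{"api": "jog_arm", "payload": {"targets": [{"dx":0,"dy":0,"dz":0,"ax":0,"ay":0,"az":-7,"claw":0},{"dx":0,"dy":0,"dz":0,"ax":0,"ay":0,"az":-14,"claw":0},{"dx":0,"dy":0,"dz":0,"ax":0,"ay":0,"az":-20,"claw":0},{"dx":0,"dy":0,"dz":0,"ax":0,"ay":0,"az":-20,"claw":0},{"dx":0,"dy":0,"dz":0,"ax":0,"ay":0,"az":-20,"claw":0}]}}

```text
t: 14.3
tcp_pos: [0.5456, -0.0862, 0.1943]
orientation: [0.064, 0.998, 0.0, -0.002]
wrist_force: [0.0, -0.3, -0.1]
finger_gap: 0.998
grasp_force: 0.0
```

```bash
python3 - <<'E'
from h import *
go(.5485,-.0866,.053,82.8)
pic,d,K,C=setup("wrist"); P=cloud(d,K,C)
m=(P[...,2]>.04)&(P[...,2]<.07)&(abs(P[...,0]-.55)<.07)&(abs(P[...,1]+.087)<.03); q=P[m]; print(len(q),cv2.minAreaRect((q[:,:2]*1000).astype(np.float32)) if len(q) else 0)
E
```

```text
go d [-3.400e-03 -1.000e-04  1.413e-01] a [ 0.  -0.2 -0.2] from [ 0.5456 -0.0862  0.1943] j6 -1.72
1625 ((548.6856689453125, -86.96327209472656), (15.913200378417969, 95.24689483642578), 82.8237533569336)
```

Request:
{"api": "jog_arm", "payload": {"targets": [{"dx":-0.003,"dy":0,"dz":0.035,"ax":0,"ay":0,"az":0,"claw":0},{"dx":-0.003,"dy":0,"dz":0.07,"ax":0,"ay":0,"az":0,"claw":0},{"dx":-0.003,"dy":0,"dz":0.1,"ax":0,"ay":0,"az":0,"claw":0},{"dx":-0.003,"dy":0,"dz":0.125,"ax":0,"ay":0,"az":0,"claw":0},{"dx":-0.003,"dy":0,"dz":0.138,"ax":0,"ay":0,"az":0,"claw":0},{"dx":-0.003,"dy":0,"dz":0.141,"ax":0,"ay":0,"az":0,"claw":0},{"dx":-0.003,"dy":0,"dz":0.141,"ax":0,"ay":0,"az":0,"claw":0}]}}

```text
t: 14.93
tcp_pos: [0.5487, -0.0866, 0.0538]
orientation: [0.064, 0.998, 0.0, -0.001]
wrist_force: [-0.7, 0.1, 0.9]
finger_gap: 1.0
grasp_force: 0.0
```

Request:
{"api": "jog_arm", "payload": {"targets": [{"dx":0,"dy":0,"dz":0,"ax":0,"ay":0,"az":0,"claw":1},{"dx":0,"dy":0,"dz":0,"ax":0,"ay":0,"az":0,"claw":1},{"dx":0,"dy":0,"dz":0,"ax":0,"ay":0,"az":0,"claw":1},{"dx":0,"dy":0,"dz":0,"ax":0,"ay":0,"az":0,"claw":1},{"dx":0,"dy":0,"dz":0,"ax":0,"ay":0,"az":0,"claw":1},{"dx":0,"dy":0,"dz":0,"ax":0,"ay":0,"az":0,"claw":1},{"dx":0,"dy":0,"dz":0,"ax":0,"ay":0,"az":0,"claw":1},{"dx":0,"dy":0,"dz":0,"ax":0,"ay":0,"az":0,"claw":1},{"dx":0,"dy":0,"dz":0,"ax":0,"ay":0,"az":0,"claw":1},{"dx":0,"dy":0,"dz":0,"ax":0,"ay":0,"az":0,"claw":1}]}}

```text
t: 15.77
tcp_pos: [0.5497, -0.0869, 0.055]
orientation: [0.063, 0.998, -0.0, -0.0]
wrist_force: [-0.2, 0.6, 0.3]
finger_gap: 0.281
grasp_force: 0.0
```

```bash
python3 - <<'E'
from h import *
a=np.deg2rad(82.8); X=np.array([np.cos(a),np.sin(a)]); p=np.array(state()["tcp_pos"])
print((p[:2]-[.561,.0126])@X)
go(p[0]-.055*X[0],p[1]-.055*X[1],p[2],82.8); s=state(); print(s["finger_gap"],s["wrist_force"])
E
```

```text
-0.10014935976278964
go d [ 0.    -0.055  0.   ] a [-0. -0.  0.] from [ 0.5497 -0.0869  0.055 ] j6 -1.73
0.2810969505333767 [-0.16135239  0.5802467   0.32022943]
```

Still closing; wait until it grips.

Request:
{"api": "jog_arm", "payload": {"targets": [{"dx":0,"dy":0,"dz":0,"ax":0,"ay":0,"az":0,"claw":1},{"dx":0,"dy":0,"dz":0,"ax":0,"ay":0,"az":0,"claw":1},{"dx":0,"dy":0,"dz":0,"ax":0,"ay":0,"az":0,"claw":1},{"dx":0,"dy":0,"dz":0,"ax":0,"ay":0,"az":0,"claw":1},{"dx":0,"dy":0,"dz":0,"ax":0,"ay":0,"az":0,"claw":1}]}}

```text
t: 16.18
tcp_pos: [0.5496, -0.0874, 0.055]
orientation: [0.063, 0.998, -0.0, -0.0]
wrist_force: [-1.2, -5.4, -0.7]
finger_gap: 0.152
grasp_force: 30.0
```

Request:
{"api": "jog_arm", "payload": {"targets": [{"dx":0,"dy":-0.006,"dz":0,"ax":0,"ay":0,"az":0,"claw":1},{"dx":0,"dy":-0.012,"dz":0,"ax":0,"ay":0,"az":0,"claw":1},{"dx":0,"dy":-0.018,"dz":0,"ax":0,"ay":0,"az":0,"claw":1},{"dx":0,"dy":-0.025,"dz":0,"ax":0,"ay":0,"az":0,"claw":1},{"dx":0,"dy":-0.032,"dz":0,"ax":0,"ay":0,"az":0,"claw":1},{"dx":0,"dy":-0.039,"dz":0,"ax":0,"ay":0,"az":0,"claw":1},{"dx":0,"dy":-0.046,"dz":0,"ax":0,"ay":0,"az":0,"claw":1},{"dx":0,"dy":-0.051,"dz":0,"ax":0,"ay":0,"az":0,"claw":1},{"dx":0,"dy":-0.055,"dz":0,"ax":0,"ay":0,"az":0,"claw":1},{"dx":0,"dy":-0.055,"dz":0,"ax":0,"ay":0,"az":0,"claw":1}]}}

```text
t: 17.02
tcp_pos: [0.5431, -0.14, 0.055]
orientation: [0.064, 0.998, 0.002, 0.0]
wrist_force: [3.2, 9.4, 1.0]
finger_gap: 0.147
grasp_force: 30.0
```

Request:
{"api": "jog_arm", "payload": {"targets": [{"dx":0,"dy":0,"dz":0,"ax":0,"ay":0,"az":0,"claw":1},{"dx":0,"dy":0,"dz":0,"ax":0,"ay":0,"az":0,"claw":1},{"dx":0,"dy":0,"dz":0,"ax":0,"ay":0,"az":0,"claw":1},{"dx":0,"dy":0,"dz":0,"ax":0,"ay":0,"az":0,"claw":1},{"dx":0,"dy":0,"dz":0,"ax":0,"ay":0,"az":0,"claw":1}]}}

```text
t: 17.43
tcp_pos: [0.5432, -0.1393, 0.055]
orientation: [0.063, 0.998, 0.002, 0.0]
wrist_force: [2.9, 9.2, 0.8]
finger_gap: 0.149
grasp_force: 30.0
```

```bash
cat > chk.py <<'E'
from h import *
X=np.array([np.cos(np.deg2rad(82.8)),np.sin(np.deg2rad(82.8))])
s=state(); print("tcp jig x",(np.array(s["tcp_pos"])[:2]-[.561,.0126])@X,s["tcp_pos"],s["grasp_force"],s["wrist_force"])
for c in("top","wrist"):
    pic,d,K,C=setup(c); cv2.imwrite(f"pics/end_{c}.png",pic)
    w={}
    for n,z in(("mark",.03),("pointer",.03),("bush",.087)):
        r=landmark_of(c,n)
        if r: w[n]=(onplane(r[0]["pixel"],z,K,C)[:2]-[.561,.0126])@X; print(c,n,round(r[0]["conf"],2),np.round(r[0]["pixel"]),w[n].round(4))
a=cv2.imread("pics/end_top.png")[160:260,260:400]; cv2.imwrite("pics/end_topc.png",cv2.resize(a,None,fx=5,fy=5,interpolation=cv2.INTER_CUBIC))
E
python3 chk.py
```

```text
tcp jig x -0.1529445343123204 [ 0.54315645 -0.13930597  0.05500945] 30.00089854001999 [2.89431705 9.2492704  0.84892771]
top mark 0.64 [301. 204.] 0.05
top pointer 0.75 [296. 202.] 0.065
top bush 0.68 [324. 145.] 0.007
wrist bush 0.42 [282. 268.] -0.1521
```

View pics/end_topc.png

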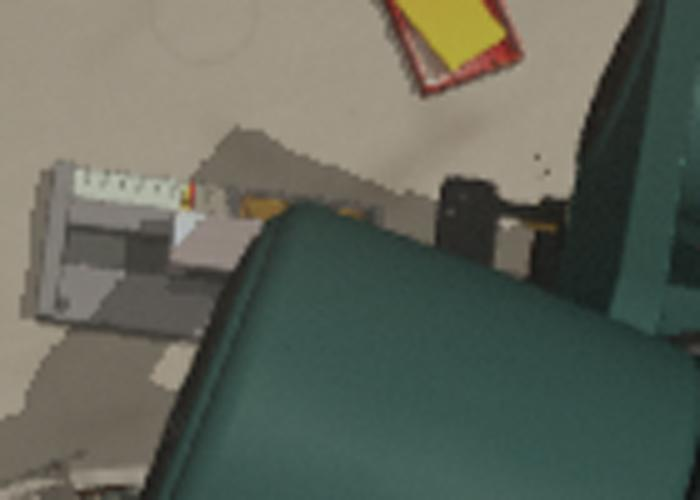

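The yellow pointer at (187,193) is about 2 mm short of the red line at (193,188). The TCP travel of 52.5 mm and the 9.7 N pull agree with that, so I'll pull 2 mm more.

Request:
{"api": "jog_arm", "payload": {"targets": [{"dx":0,"dy":-0.001,"dz":0,"ax":0,"ay":0,"az":0,"claw":1},{"dx":0,"dy":-0.002,"dz":0,"ax":0,"ay":0,"az":0,"claw":1},{"dx":0,"dy":-0.0023,"dz":0,"ax":0,"ay":0,"az":0,"claw":1},{"dx":0,"dy":-0.0023,"dz":0,"ax":0,"ay":0,"az":0,"claw":1},{"dx":0,"dy":-0.0023,"dz":0,"ax":0,"ay":0,"az":0,"claw":1},{"dx":0,"dy":-0.0023,"dz":0,"ax":0,"ay":0,"az":0,"claw":1},{"dx":0,"dy":-0.0023,"dz":0,"ax":0,"ay":0,"az":0,"claw":1},{"dx":0,"dy":-0.0023,"dz":0,"ax":0,"ay":0,"az":0,"claw":1}]}}

```text
t: 18.5
tcp_pos: [0.5429, -0.1415, 0.055]
orientation: [0.063, 0.998, 0.002, 0.0]
wrist_force: [2.7, 8.5, -0.0]
finger_gap: 0.152
grasp_force: 30.0
```

```bash
python3 chk.py; python3 - <<'E'
from h import *
a=cv2.imread("pics/end_top.png")[185:215,265:305]; cv2.imwrite("pics/end_z.png",cv2.resize(a,None,fx=15,fy=15,interpolation=cv2.INTER_NEAREST))
pic,d,K,C=setup("scene"); cv2.imwrite("pics/end_s.png",cv2.resize(pic[170:240,260:340],None,fx=7,fy=7,interpolation=cv2.INTER_CUBIC))
E
```

```text
tcp jig x -0.1551611257599253 [ 0.54291544 -0.14150973  0.05502945] 30.000650882720947 [ 2.72694583e+00  8.50529872e+00 -3.19242735e-03]
top mark 0.6 [301. 201.] 0.0514
top pointer 0.61 [296. 202.] 0.0647
top bush 0.7 [317. 210.] 0.0072
```

View pics/end_z.png

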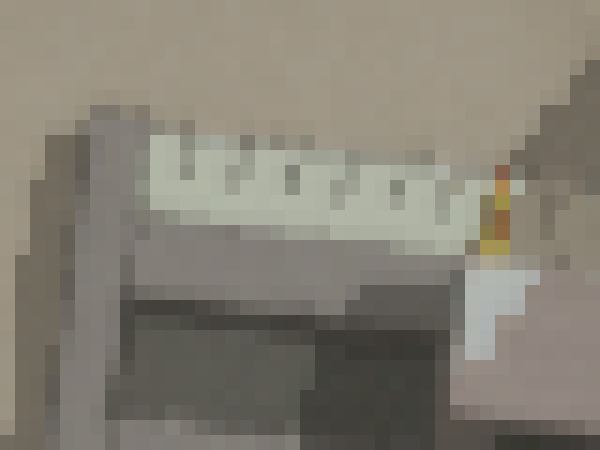

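View pics/end_s.png

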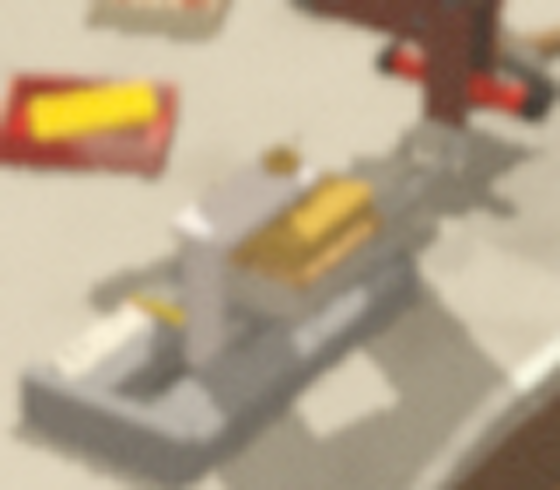

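The pointer now lies on the red line at (497,225). The stack sits under the bridge, and the TCP travel gives 0.055 m. Handing in.

```bash
python3 -c "
from plant import close_job
print(close_job())"
```

```text
the job is handed in; nothing more can be done
None
```

The job is handed in: the cork and then the brass plate lie centred and square on the block, and the guide is held by its red handle at about 0.055 m with the pointer on the red line. The judge returned no verdict.

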